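Swap the grip jaws and hold the new one against the sprung stop

ROBOT

A 7-joint arm with a two-finger parallel gripper is mounted at the origin on the work surface. World frame = base frame: x ahead of the robot, y to its left, z up, the work surface at z = 0. Lengths are in m, angles in rad, forces in N, time in s.
With the tool pointing down it reaches from about 0.4 to 0.9 m from the base axis. Payload 5.5 kg.
Tool frame: the origin (TCP) lies midway between the tips of the shut fingers; the grasp point (between the pads) lies 19 mm behind it (manip.grip_depth is the distance from the TCP to the grasp point, in m); z points along the fingers, x is the direction in which the jaws open and shut, and the axes are right-handed (so a half turn about z gives the same grasp; the last joint's range is limited). The gripper opens to 92 mm and grips with 3 to 60 N. Pads are 19 mm wide; open, the fingers measure 130 mm over their backs; the gripper's body (75 mm by 190 mm) begins 47 mm behind the grasp point.
Start: joints at [1.365, 0.501, -0.427, 1.55, 0.221, 1.138, -0.21], TCP at [0.294, -0.58, 0.227] pointing down, gripper open.
Joint ranges: [-2.88, 2.88], [-0.31, 2.03], [-1.54, 1.56], [0.2, 2.42], [-1.41, 4.55], [0.19, 2.02], [-2.57, 2.57]. Speed limits (rad/s): [2.57, 2.57, 3.14, 3.14, 3.14, 3.14, 3.14].

INTERFACE

Orientations are given as a unit quaternion [x, y, z, w].
In Python, from bench import manip, effector, viewer gives the robot as it stands. Calls block until the motion is done:
- manip.move_pose(position, orientation): joint-space move of the TCP to a pose.
- manip.servo_line(position, ori=None, vel=0.15): straight line of the TCP; ori=None keeps the orientation; vel is the mean speed in m/s.
- manip.movej(angles): joint-space move.
- effector.open_jaws() and effector.close(f_grip=None): open the fingers fully, or close them until they stop; f_grip is the grip in N (None keeps the last).
- manip.sleep(seconds).
- manip.solve_ik(position, orientation): joint angles nearest the present ones, or None.
- viewer.get_image(name): name is "side" or "top" or "wrist"; returns the picture (384x512x3 uint8, red, green, blue); there is no depth.
- viewer.get_calibration(name): a dict with "vfov" (degrees; the focal length in pixels is half the picture's height over the tangent of half this angle, whatever the lens; pixels are square), "cx", "cy" (the principal point, pixels), "eye" and "attitude" of the camera in the world. Camera axes: x right, y down, z forward; pixel columns grow to the right and rows downward; lengths in m; the calibration is good to about 2 mm. The wrist camera is an equidistant fisheye: a pixel r from the principal point sees the ray r / f radians off the axis. A picture is of the moment at which its call begins: read the wrist's pose just before it. get_calibration takes no time and is no camera call; for the wrist camera it gives the pose at the moment of the call.
A pose or a line that the arm cannot do raises manip.PlanningError and nothing moves.
- manip.hand_in(): hands the job in, once; it reports no verdict.
Readings, each from a call of its own:
- manip.current_clock(): time.
- manip.current_q(): joint angles.
- manip.current_joint_velocities(): joint speeds.
- manip.current_tau(): joint torques, N m.
- manip.current_tool_pos(): TCP position.
- manip.current_tcp_rot(): TCP orientation.
- manip.current_force(): force on the tool from outside, world axes, zero at the start.
- manip.current_wrist_torque(): the same for the moment, N m.
- manip.current_finger_gap(): finger opening in m.
Only numpy, scipy, OpenCV 4.12 (cv2) and the standard library are available. Lean on these libraries where they do the work, as an engineer would, in place of code of your own. Each camera call takes 0.05 s, during which the arm holds its last target.

TASK

Swap the two grip jaws: the flat one goes from the clamping fixture into the storage tray's pocket, and the slotted one from the tray onto the fixture, both standing upright; the rubber mat is free for parking one. Then be my third hand: with the slotted jaw standing flat on the fixture plate, its solid back square and central against the sprung pad and its slot facing away from it, push it steadily so that the pad gives about half its travel (11 of 20 mm, about 9 N) and never hits its end. Hold it so for two seconds and finish while still holding and pushing, ready for me to do up the clamp screws; leave everything else where it is.

Things in the scene. Friction and masses are not known exactly. Their poses are not given: they have to be found in the camera images.
- slot_center (a point): centre (half-way up) of the slotted jaw: a loose bare-aluminium block 45 mm deep (its x) x 40 wide (its y) x 60 high, about 0.25 kg, standing upright. A vertical slot 14 mm wide and 22 mm deep is cut through the full height of its -x face; its +x face (the back) is solid and flat. Its axes are the block's own, z up. At the start it stands in the storage tray.
- slot_mouth (a point): middle of the open side of the slot: 22.5 mm from the jaw's centre along its -x, half-way up; same axes
- flat_center (a point): centre (half-way up) of the flat jaw: a loose bare-aluminium block of the same outer size (45 x 40 x 60 mm, about 0.28 kg) without a slot. Axes as for the slotted jaw. At the start it stands upright on the fixture, clear of the pad.
- fixture: fixed clamping fixture: steel base plate 180 (x) x 110 (y) x 12 mm, origin at the centre of its underside, so jaws stand at z = 12 mm. At its +x end a dark stop housing (30 x 90 mm, reaching from x = 59 to 89 mm, 64 mm high over the table) carries the sprung pad. Along both long edges (y = 45 to 53 mm either side) run low strips 5 mm higher than the plate. Its x axis is level, from the open end towards the housing: the pressing direction.
- pad_face (a point): centre of the pressing face of the sprung stop pad: aluminium plate 8 mm thick, 56 mm wide, from 2 to 46 mm above the base plate, upright, facing the fixture's -x. Unpressed, its face is at x = 29 mm, y = 0, z = 36 mm in the fixture's frame. It moves with the pad.
- pad (a joint): how far the pad is pushed in towards the housing, along the fixture's +x, in m: 0 unpressed, 0.020 at its hard end. A spring returns it: 0.8 N per mm (9 N at about 11 mm)
- tray: fixed black storage tray 110 (x) x 104 (y) mm with one pocket 70 (x) x 64 (y) mm at its centre; pocket floor 6 mm above the table, rim 12 mm. Origin at the centre of its underside, z up.
- mat: empty thin fixed rubber mat 95 x 95 x 4 mm lying on the table between tray and fixture, free for parking a jaw for a moment; origin at the centre of its underside
- beaker: bystander, leave alone: empty glass beaker, 68 mm across, 90 high; origin at or near its underside
- specimen: bystander, leave alone: small brass test specimen with thick ends, 22 mm across, 60 high, standing; origin at or near its underside
- oil: bystander, leave alone: small white bottle, 34 mm across, 70 high; origin at or near its underside
- driver: bystander, leave alone: screwdriver 180 mm long, lying; origin at or near its underside
- calliper: bystander, leave alone: steel calliper 200 mm long, lying; origin at or near its underside
Not all that is in view belongs to the job. Leave any turquoise look-alike of the part that bears flat_center alone.

How it is judged:
On the way, in this order (a step that is already met when the one before it is completed fails the run):
1. the flat jaw stands in the tray's pocket, let go (x of flat_center in the frame of tray between -0.016 and 0.016 m and y of flat_center in the frame of tray between -0.016 and 0.016 m and z of flat_center in the frame of tray between 0.031 and 0.041 m and angle between flat_center's own z axis and vertical below 0.1 rad and contact force between each of the arm, the fingers and flat_jaw below 0.1 N), for 0.3 s.
2. the robot presses the slotted jaw against the pad steadily with 5 to 13 N (contact force between slot_jaw and pad between 5 and 13 N and value of joint pad between 0.005 and 0.0175 m and y of slot_center in the frame of fixture between -0.009 and 0.009 m and z of slot_center in the frame of fixture between 0.037 and 0.047 m and angle between slot_center's own z axis and vertical below 0.1 rad and angle between the x axis of slot_center and the x axis of fixture, either way round below 0.12 rad and x of slot_mouth in the frame of pad_face below -0.035 m and contact force between the fingers and slot_jaw above 1 N and linear speed of slot_jaw below 0.01 m/s), for 1 s.
At the end, for the whole second after the job is handed in: Fingers push the slotted jaw on the pad with 5-13 N (pad in 5-17.5 mm), jaw still, on the plate (5 mm, tilt 0.1 rad), square within 0.12 rad, central within 9 mm, slot away from the pad; flat jaw upright in the pocket (16 mm, height 5 mm, tilt 0.1 rad), untouched by the robot (all of step 1 and all of step 2); the arm keeps its last pose, push and grip.
It fails at once if the pad is driven to its hard end (value of joint pad above 0.0195 m).
It fails at once if a jaw is tipped over (angle between any of slot_center, flat_center's own z axis and vertical above 0.7 rad).
It fails at once if a bystander is moved by more than 30 mm (distance of any of beaker, specimen, oil, driver, calliper from where it was at the start of the episode above 0.03 m).
It also fails if it takes over 72 s, if anything falls off the work surface, if the arm or the gripper's body presses on something with over 40 N, if the wrist force passes 120 N, or if a joint passes its speed limit or range.

## Working session

There is one attempt and no reset: what is moved stays moved. The work goes in short steps, each a Python script; the robot and the scene stay as the last script left them, time stands still between calls to the robot, and variables do not carry over. Pictures are saved under pics/ and viewed, and the job is handed in when it is done.

```bash
mkdir -p pics; ls
python3 - <<'E'
from bench import manip, effector, viewer
import cv2
for n in ("side","top","wrist"):
    c=viewer.get_calibration(n); print(n,c)
    cv2.imwrite(f"pics/{n}0.png",viewer.get_image(n)[:,:,::-1])
print(manip.current_clock(),manip.current_tool_pos(),manip.current_tcp_rot(),manip.current_force(),manip.current_finger_gap(),manip.grip_depth)
E
```

```text
pics
side {'vfov': 48.55480354566239, 'cx': 257.10628771935274, 'cy': 191.52759347690161, 'eye': array([0.2911338 , 0.68119421, 0.58876873]), 'attitude': array([-0.15107248,  0.87091226, -0.46122343,  0.07721326])}
top {'vfov': 47.66739605950819, 'cx': 242.7063080579142, 'cy': 194.77310046992966, 'eye': array([ 0.337915  , -0.06029859,  1.16394535]), 'attitude': array([ 0.71070221, -0.6967072 ,  0.06414146, -0.07339837])}
wrist {'vfov': 65.70646984690485, 'cx': 258.0722080325403, 'cy': 198.5018215361754, 'eye': array([ 0.36325808, -0.54370804,  0.38297439]), 'attitude': array([ 0.84277131, -0.51830155, -0.07630816,  0.12360051])}
0.15 [ 0.29338535 -0.57941667  0.22589611] [ 8.52005641e-01 -5.23532044e-01 -6.37619164e-04 -4.23734444e-04] [-0.04861723  0.36135623  0.31936121] 0.09154083218023507 0.0188
```

View pics/top0.png

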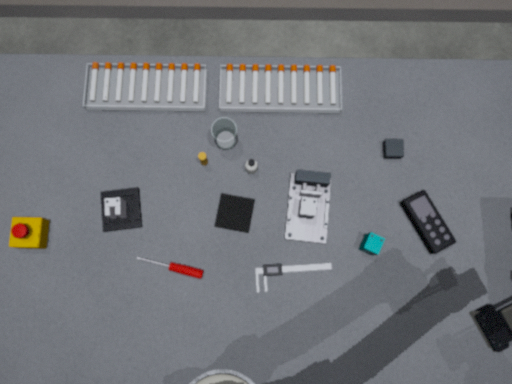

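View pics/side0.png

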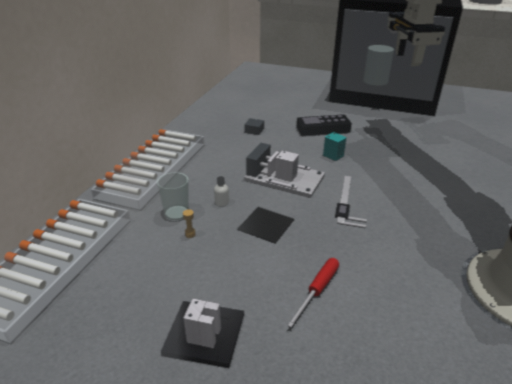

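View pics/wrist0.png

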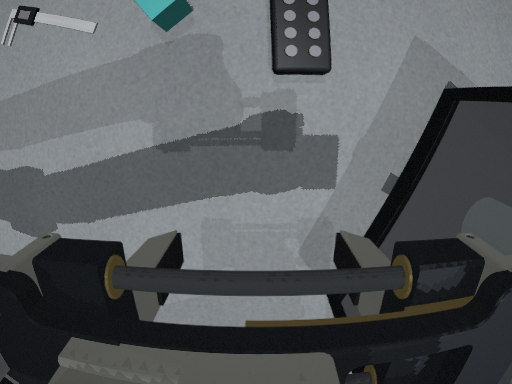

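The tray with the slotted jaw is at (121,209) in the top view, the mat at (235,213), and the fixture with the bare-aluminium flat jaw at (308,207). The turquoise block at (373,243) is the look-alike to leave alone. The flat jaw is the bare-metal block on the fixture plate. I'll enlarge the crops to confirm this and to measure.

Run:
```python
import cv2
a=cv2.imread("pics/top0.png")
A=cv2.resize(a[160:250,280:340],None,fx=6.6,fy=6.6,interpolation=cv2.INTER_CUBIC)
B=cv2.resize(a[180:240,95:150],None,fx=7,fy=7,interpolation=cv2.INTER_CUBIC)
cv2.imwrite("pics/tA.png",A);cv2.imwrite("pics/tB.png",B)
s=cv2.imread("pics/side0.png")
cv2.imwrite("pics/sA.png",cv2.resize(s[130:200,235:335],None,fx=8,fy=8,interpolation=cv2.INTER_CUBIC))
cv2.imwrite("pics/sB.png",cv2.resize(s[290:365,155:255],None,fx=8,fy=8,interpolation=cv2.INTER_CUBIC))
```

```text
(no output)
```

View pics/tA.png

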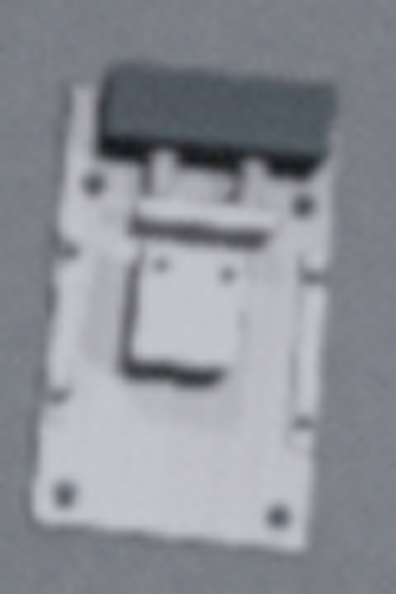

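View pics/tB.png

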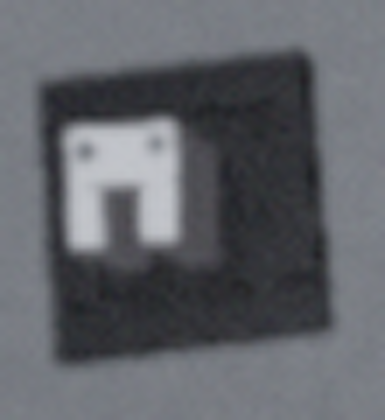

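View pics/sA.png

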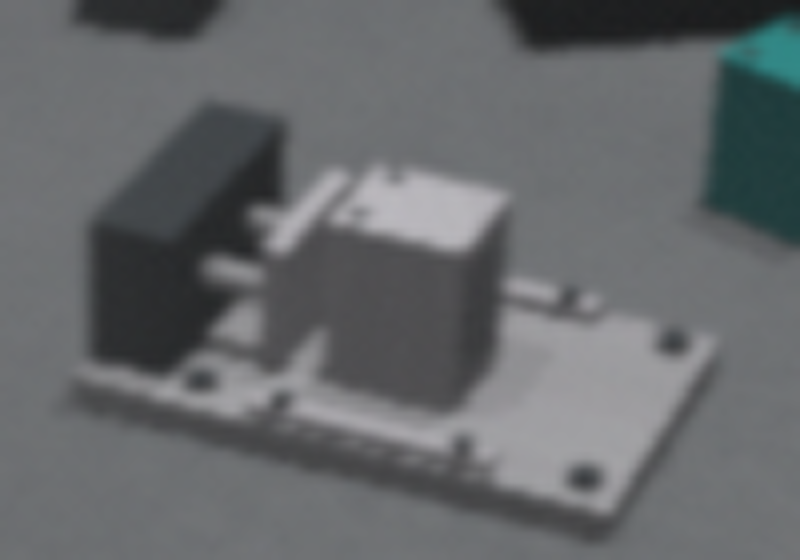

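View pics/sB.png

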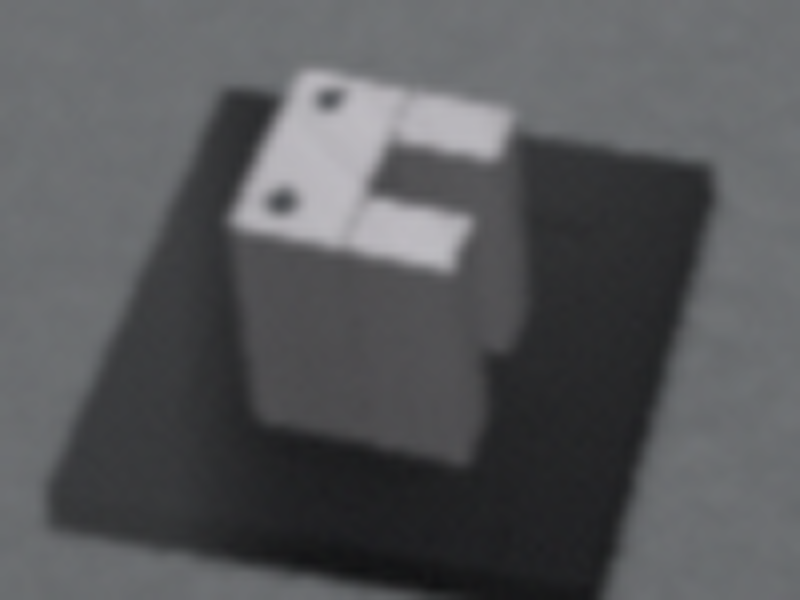

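The top crop shows the solid flat jaw standing on the plate just in front of the pad. The tray crop shows the slotted jaw with its slot towards the robot (−x). Next I fit x, y and yaw for each object from the corners read in both views.

```bash
cat > h.py <<'E'
import numpy as np, cv2
from scipy.optimize import least_squares
from scipy.spatial.transform import Rotation as R
from bench import manip, effector, viewer
def proj(n,P,c=None):
    c=c or viewer.get_calibration(n); f=192/np.tan(np.radians(c['vfov'])/2)
    p=R.from_quat(c['attitude']).inv().apply(np.atleast_2d(P)-c['eye'])
    return np.c_[c['cx']+f*p[:,0]/p[:,2], c['cy']+f*p[:,1]/p[:,2]]
def world(pose,L):
    L=np.atleast_2d(L); x,y,a=pose
    return np.c_[x+np.cos(a)*L[:,0]-np.sin(a)*L[:,1], y+np.sin(a)*L[:,0]+np.cos(a)*L[:,1], L[:,2]]
def fit(obs,x0=(0.4,0,0)):
    # obs: list of (cam, local xyz, pixel)
    def r(p):
        return np.concatenate([(proj(n,world(p,l))[0]-np.array(q)) for n,l,q in obs])
    s=least_squares(r,x0,loss='soft_l1'); return s.x,np.round(s.fun.reshape(-1,2),1)
def px(u,v,s,ox,oy): return ((u+.5)/s-.5+ox,(v+.5)/s-.5+oy)
def rect(hx,hy,z): return [(hx,hy,z),(hx,-hy,z),(-hx,-hy,z),(-hx,hy,z)]
E
cat > fit0.py <<'E'
from h import *
def T(u,v): return px(u,v,6.6,280,160)
def B(u,v): return px(u,v,7,95,180)
def S(u,v): return px(u,v,8,235,130)
def SB(u,v): return px(u,v,8,155,290)
fx=[('top',(-.09,.055,.012),T(35,520)),('top',(-.09,-.055,.012),T(303,548)),('top',(.09,.055,.012),T(75,85)),
('top',(.089,.045,.064),T(110,65)),('top',(.089,-.045,.064),T(337,85)),('top',(.059,-.045,.064),T(325,160)),('top',(.059,.045,.064),T(100,138)),
('side',(-.09,.055,.012),S(605,515)),('side',(-.09,-.055,.012),S(720,340)),('side',(.09,.055,.012),S(78,370)),
('side',(.089,.045,.064),S(95,220)),('side',(.059,.045,.064),S(180,240)),('side',(.059,-.045,.064),S(285,125)),('side',(.089,-.045,.064),S(205,100))]
z=.072
fl=[('top',l,T(*q)) for l,q in zip(rect(.0225,.02,z),[(137,247),(248,252),(235,370),(128,360)])]+\
 [('side',l,S(*q)) for l,q in zip(rect(.0225,.02,z),[(330,220),(378,163),(510,190),(465,250)])]
z=.066
sl=[('top',l,B(*q)) for l,q in zip(rect(.0225,.02,z),[(63,125),(180,118),(183,243),(68,252)])]+\
 [('side',l,SB(*q)) for l,q in zip(rect(.0225,.02,z),[(230,222),(300,70),(515,112),(458,270)])]
z=.012
tr=[('top',l,B(*q)) for l,q in zip(rect(.055,.052,z),[(40,82),(305,50),(330,325),(58,362)])]+\
 [('side',l,SB(*q)) for l,q in zip(rect(.055,.052,z)[:3],[(50,495),(225,90),(712,165)])]
out={}
for n,o in (('fixture',fx),('flat',fl),('slot',sl),('tray',tr)):
    p,r=fit(o); out[n]=p; print(n,p.round(4),'\n',r.tolist())
mat,_=fit([('top',(0,0,.004),(235,213))],(.4,0,0)); print('mat',mat); out['mat']=mat
np.savez('poses.npz',**out)
a=viewer.get_image('top'); s=viewer.get_image('side')
for n,i in(('top',a),('side',s)):
    i=cv2.resize(i[:,:,::-1],None,fx=8,fy=8,interpolation=cv2.INTER_CUBIC)
    for k,L,c in (('fixture',rect(.09,.055,.012),(0,0,255)),('flat',rect(.0225,.02,.072),(0,255,0)),('flat',rect(.0225,.02,.012),(0,255,0)),('slot',rect(.0225,.02,.066),(0,255,0)),('slot',rect(.0225,.02,.006),(0,255,0)),('tray',rect(.055,.052,.012),(0,0,255)),('fixture',[(.029,.028,.058),(.029,-.028,.058),(.029,-.028,.014),(.029,.028,.014)],(255,0,0))):
        q=(proj(n,world(out[k],L))+.5)*8-.5
        cv2.polylines(i,[q.astype(int)],True,c,1)
    if n=='top': A,Bc=i[160*8:250*8,270*8:345*8],i[180*8:240*8,95*8:165*8]
    else: A,Bc=i[130*8:200*8,235*8:335*8],i[290*8:365*8,155*8:255*8]
    cv2.imwrite(f'pics/o_{n}A.png',cv2.resize(A,None,fx=.82,fy=.82)); cv2.imwrite(f'pics/o_{n}B.png',Bc)
E
python3 fit0.py
```

```text
fixture [ 0.5329 -0.2177 -0.0912] 
 [[-0.8, 0.5], [0.2, 0.9], [-0.7, 0.7], [-0.3, -0.3], [-0.1, 0.3], [0.9, 0.1], [0.2, -0.2], [0.6, -0.5], [-0.0, -0.4], [-0.9, 0.5], [-1.2, -0.2], [-0.9, -0.2], [0.4, -1.3], [0.0, -0.5]]
flat [ 0.5266 -0.2103 -0.0812] 
 [[0.5, -0.1], [-0.7, 0.6], [0.0, 0.1], [0.5, 0.1], [-0.4, -0.0], [-0.4, -0.0], [-0.0, 0.2], [0.0, 0.1]]
slot [0.5178 0.2927 0.116 ] 
 [[-0.0, 1.1], [-1.3, 0.6], [-1.0, -0.1], [-0.2, 0.2], [-0.3, 0.0], [0.1, -0.7], [0.2, -0.9], [-0.5, -0.5]]
tray [0.5198 0.2866 0.1564] 
 [[-0.9, 0.5], [-0.7, -0.1], [-0.6, 0.5], [-0.5, 0.5], [-0.3, -0.8], [-0.3, -1.0], [0.2, -1.1]]
mat [ 0.51612923 -0.02287454  0.        ]
```

View pics/o_topA.png

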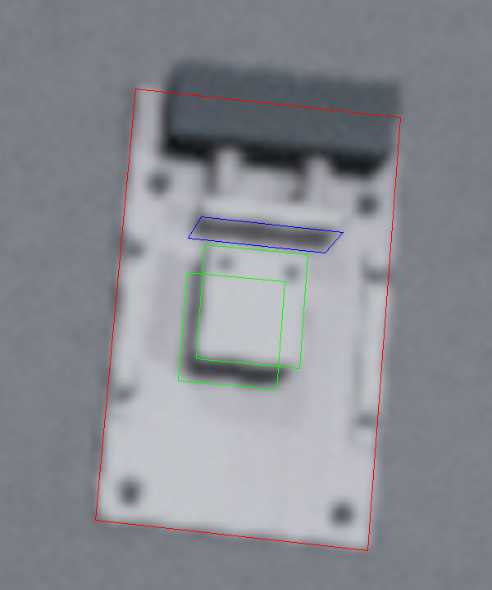

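View pics/o_sideA.png

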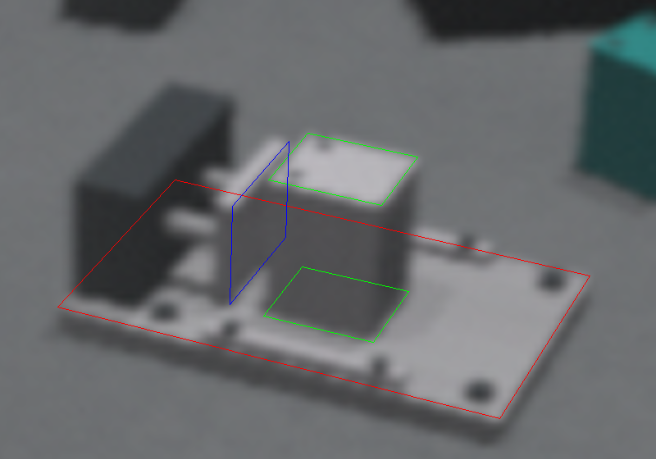

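View pics/o_topB.png

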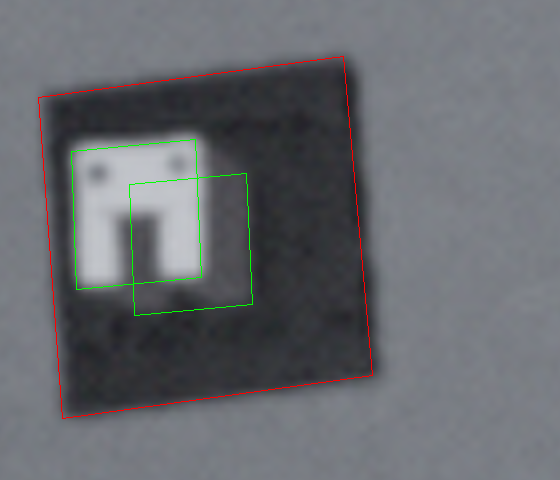

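View pics/o_sideB.png

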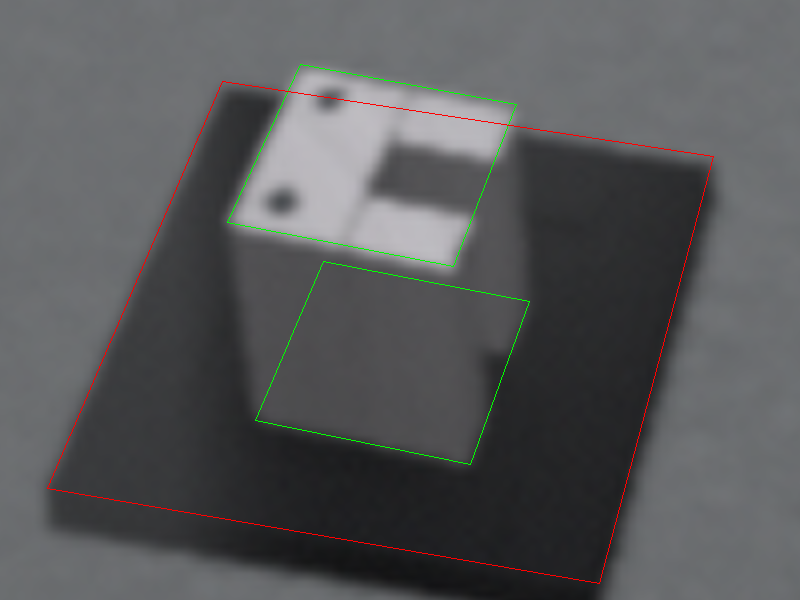

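The overlays agree with both views to about 2 mm. Plan: slotted jaw onto the mat, flat jaw into the pocket, then slotted jaw onto the fixture. First I check IK, then pick and park the slotted jaw.

```bash
cat >> h.py <<'E'
P=dict(np.load('poses.npz')) if __import__('os').path.exists('poses.npz') else {}
def quat(yaw,flip=0):
    a=yaw-np.pi/2+flip*np.pi
    return R.from_matrix(np.c_[[np.cos(a),np.sin(a),0],[np.sin(a),-np.cos(a),0],[0,0,-1]]).as_quat()
G=manip.grip_depth; UP=.008; HI=.20
def tz(zc): return zc+UP-G     # TCP z for jaw centre height zc
def pick(p,zc,f=25):
    q=quat(p[2]); manip.move_pose([p[0],p[1],HI],q)
    manip.servo_line([p[0],p[1],tz(zc)],q,vel=.12)
    effector.close(f_grip=f)
    print('gap',manip.current_finger_gap(),'F',np.round(manip.current_force(),2))
    x=manip.current_tool_pos(); manip.servo_line([x[0],x[1],HI],vel=.15)
    print('t',manip.current_clock(),'gap',manip.current_finger_gap(),'F',np.round(manip.current_force(),2))
def place(p,zc):
    q=quat(p[2]); manip.move_pose([p[0],p[1],HI],q)
    manip.servo_line([p[0],p[1],tz(zc)+.02],q,vel=.15)
    manip.servo_line([p[0],p[1],tz(zc)+.0005],q,vel=.03)
    print('tool',manip.current_tool_pos(),'F',np.round(manip.current_force(),2))
def shot(n,name,box=None,s=4):
    i=viewer.get_image(n)[:,:,::-1]
    if box: i=cv2.resize(i[box[1]:box[3],box[0]:box[2]],None,fx=s,fy=s,interpolation=cv2.INTER_CUBIC)
    cv2.imwrite('pics/'+name,i)
E
python3 - <<'E'
from h import *
for k,z in (('slot',.036),('mat',.034),('flat',.042),('tray',.036),('fixture',.042)):
    for fl in (0,1):
        for h in (tz(z),HI):
            q=manip.solve_ik([*P[k][:2],h],quat(P[k][2],fl)); print(k,fl,h,None if q is None else np.round(q,2))
E
python3 - <<'E'
from h import *
p=P['slot']; pick(p,.036)
shot('wrist','w1.png'); shot('side','s1.png')
E
```

```text
slot 0 0.025199999999999997 [-0.05  0.75 -0.68  1.81  0.63  0.81 -2.51]
slot 0 0.2 [ 0.05  0.52 -0.82  1.71  0.42  1.09 -2.36]
slot 1 0.025199999999999997 [-0.03  0.76 -0.71  1.81  0.66  0.83  0.61]
slot 1 0.2 [ 0.3   0.79 -1.3   1.71  0.79  1.29  0.51]
mat 0 0.023200000000000002 [ 0.39  0.59 -0.49  2.01  0.45  0.64 -1.97]
mat 0 0.2 [ 0.64  0.36 -0.78  1.9   0.3   1.   -1.84]
mat 1 0.023200000000000002 [ 0.69  0.74 -0.89  2.    0.81  0.8   0.88]
mat 1 0.2 [ 0.9   0.51 -1.16  1.9   0.54  1.09  1.09]
flat 0 0.031200000000000002 [ 0.63  0.62 -0.38  1.89  0.35  0.7  -1.61]
flat 0 0.2 [ 0.74  0.39 -0.51  1.79  0.22  1.02 -1.51]
flat 1 0.031200000000000002 [ 0.98  0.78 -0.87  1.88  0.78  0.87  1.2 ]
flat 1 0.2 [ 1.1   0.56 -1.03  1.78  0.53  1.12  1.38]
tray 0 0.025199999999999997 [-0.04  0.75 -0.69  1.82  0.64  0.82 -2.47]
tray 0 0.2 [ 0.07  0.53 -0.84  1.71  0.44  1.1  -2.32]
tray 1 0.025199999999999997 [-0.02  0.76 -0.72  1.82  0.66  0.82  0.66]
tray 1 0.2 [ 0.31  0.78 -1.3   1.71  0.79  1.28  0.56]
fixture 0 0.031200000000000002 [ 0.63  0.63 -0.38  1.87  0.34  0.71 -1.6 ]
fixture 0 0.2 [ 0.73  0.41 -0.5   1.77  0.22  1.02 -1.51]
fixture 1 0.031200000000000002 [ 0.98  0.79 -0.87  1.86  0.79  0.88  1.2 ]
fixture 1 0.2 [ 1.1   0.57 -1.02  1.76  0.54  1.13  1.38]
gap 0.04012662254871481 F [-1.02  0.1  -1.03]
t 7.1917 gap 0.039935521019874 F [ 1.27 -0.18 -1.39]
```

View pics/w1.png

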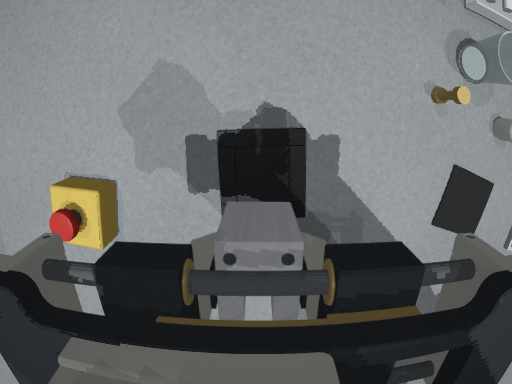

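View pics/s1.png

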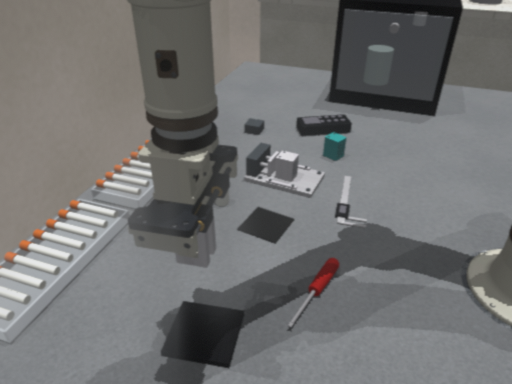

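The slotted jaw (wrist ~(260,250), side ~(195,240)) is held upright by its 40 mm width, gap 40 mm. Next: park it on the mat, then move the flat jaw.

Run:
```python
from h import *
p=P['mat'].copy(); p[2]=P['fixture'][2]
place(p,.034); effector.open_jaws()
x=manip.current_tool_pos(); manip.servo_line([x[0],x[1],HI],vel=.2)
P2=dict(P); P2['park']=p; np.savez('poses.npz',**P2)
pick(P['flat'],.042)
shot('side','s2.png'); shot('wrist','w2.png')
```

```text
tool [ 0.51617513 -0.0227748   0.02364612] F [ 0.05  0.49 -3.85]
gap 0.03994436903379363 F [-0.72 -0.23 -0.59]
t 16.95 gap 0.040608509464189924 F [ 0.74 -0.74 -2.61]
```

View pics/s2.png

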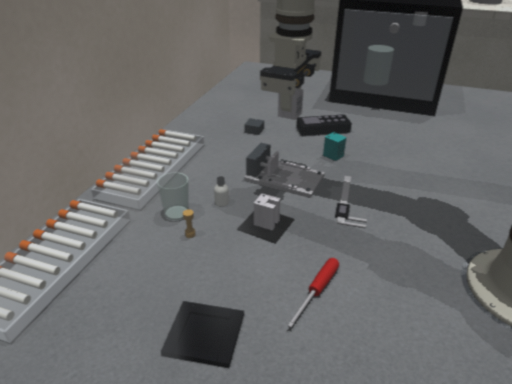

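View pics/w2.png

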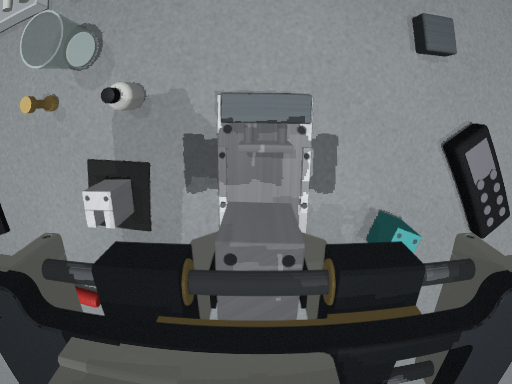

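The slotted jaw stands upright on the mat (side ~(267,212)) and the flat jaw is held. Next it goes into the tray pocket.

Run:
```python
from h import *
p=P['tray']
place(p,.036); effector.open_jaws()
x=manip.current_tool_pos(); manip.servo_line([x[0],x[1],HI],vel=.2)
pk=P['park']; manip.move_pose([pk[0],pk[1],HI],quat(pk[2]))
print(manip.current_clock(),manip.current_tool_pos(),np.round(manip.current_force(),2))
shot('side','s3.png',(140,150,340,375),3); shot('wrist','w3.png')
```

```text
tool [0.51979941 0.28674294 0.02561652] F [-0.25 -0.51 -2.5 ]
24.0167 [ 0.51636462 -0.02120912  0.20005523] [ 0.13  0.58 -0.53]
```

View pics/s3.png

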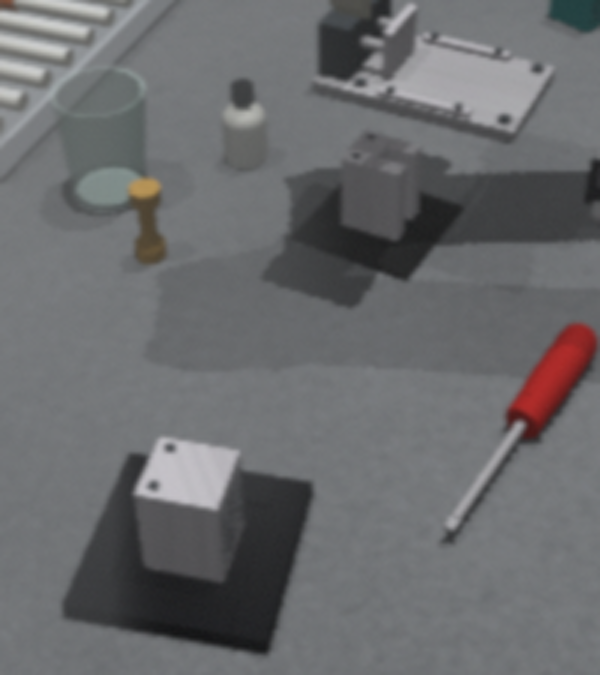

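View pics/w3.png

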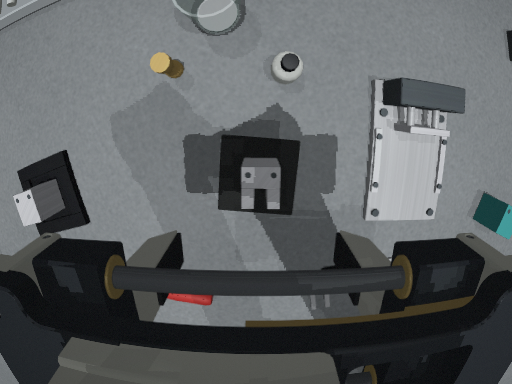

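The flat jaw stands upright with its base near (195,555) in the crop, and the tray centre is about (190,553). I'll check that numerically while carrying on: pick the slotted jaw and set it on the plate about 9 mm before the pad.

Run:
```python
from h import *
s=lambda u,v: px(u,v,3,140,150)
o=[('side',l,s(*q)) for l,q in zip(rect(.0225,.02,.066),[(135,495),(160,438),(241,452),(217,508)])]+[('side',(.0225,.02,.006),s(145,568)),('side',(-.0225,.02,.006),s(221,581))]
p,r=fit(o,(.52,.28,.15)); print(p,r.tolist())
d=p-P['tray'];a=P['tray'][2];print('tray frame',np.cos(a)*d[0]+np.sin(a)*d[1],-np.sin(a)*d[0]+np.cos(a)*d[1])
pick(P['park'],.034,35)
f=P['fixture']; w=world(f,(-.004,0,0))[0]
place([w[0],w[1],f[2]],.042)
effector.open_jaws(); manip.sleep(.3)
effector.close(f_grip=35); manip.sleep(.3)
print(manip.current_clock(),manip.current_finger_gap(),manip.current_tool_pos(),manip.current_force())
shot('side','s4.png',(235,110,335,200),8); shot('top','t4.png',(265,150,355,250),6)
```

```text
[0.51896939 0.28691902 0.12373609] [[-0.5, -0.3], [-0.0, -0.8], [-0.1, -0.7], [0.3, 0.6], [-0.4, 0.1], [1.0, 1.0]]
tray frame -0.000781594130896157 0.00043957055082909015
gap 0.03988162809435592 F [ 0.06 -0.68 -0.12]
t 28.175 gap 0.03955887844686003 F [-1.11 -0.01 -1.73]
tool [ 0.52904582 -0.21721475  0.03165161] F [ 0.24 -0.16 -2.17]
33.3417 0.04007830806181736 [ 0.52893062 -0.21730939  0.031699  ] [ 0.1811703  -0.37690116  0.18343138]
```

View pics/s4.png

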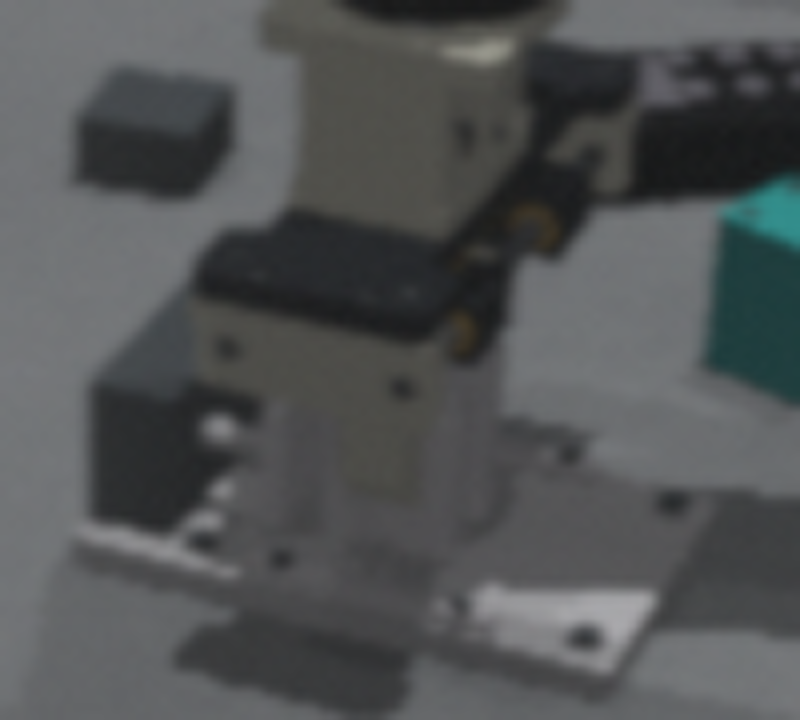

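View pics/t4.png

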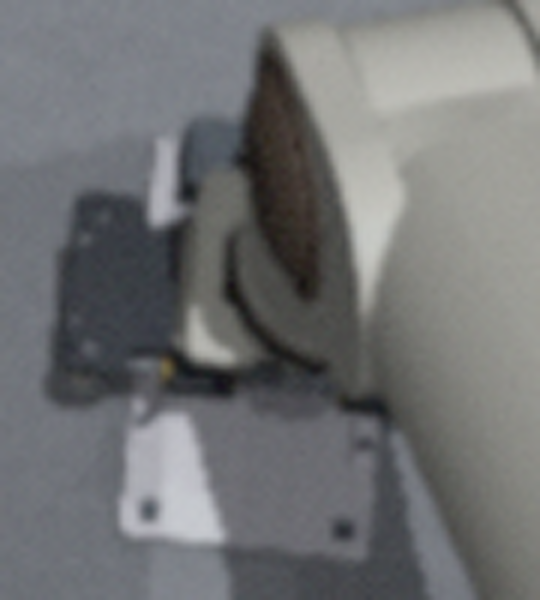

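The jaw is on the plate in front of the pad and gripped (gap 40.1 mm). Now I push in small steps and read the averaged force along fixture x.

```bash
cat >> h.py <<'E'
def favg(n=8):
    a=[]
    for _ in range(n): a.append(manip.current_force()); manip.sleep(.02)
    return np.mean(a,0)
def fxy(v,yaw): return np.array([np.cos(yaw)*v[0]+np.sin(yaw)*v[1],-np.sin(yaw)*v[0]+np.cos(yaw)*v[1],v[2]])
E
python3 - <<'E'
from h import *
f=P['fixture']; w0=world(f,(-.004,0,0))[0]; z=tz(.042)+.0005; q=quat(f[2])
F0=fxy(favg(),f[2]); print(F0)
for d in (.005,.007,.009,.011,.013,.015,.017):
    w=world(f,(-.004+d,0,0))[0]
    manip.servo_line([w[0],w[1],z],q,vel=.02); manip.sleep(.1)
    F=fxy(favg(),f[2])-F0; t=manip.current_tool_pos()
    print(d,'act',np.round(1e3*fxy(np.array(t)-[w0[0],w0[1],z],f[2]),2),'F',F.round(2),'gap',round(manip.current_finger_gap(),4),round(manip.current_clock(),1))
    if -F[0]>6.5: break
E
```

```text
[-0.17156478 -0.15700354 -0.15194644]
0.005 act [ 5.25 -0.02  0.02] F [ 0.76 -0.14 -0.26] gap 0.0404 34.2
0.007 act [6.66 0.02 0.  ] F [-2.44  0.27  3.68] gap 0.0401 34.7
0.009 act [ 9.2   0.03 -0.  ] F [-0.81  0.35  1.81] gap 0.0399 35.2
0.011 act [ 1.071e+01 -2.000e-02  1.000e-02] F [-3.55 -0.05  4.84] gap 0.0395 35.7
0.013 act [12.2  -0.06 -0.  ] F [-5.42  0.82  6.96] gap 0.0396 36.1
0.015 act [13.54 -0.05  0.02] F [-7.36  0.22  9.3 ] gap 0.0398 36.6
```

The pad is engaging, but the upward force grows as well. The grip point is 14 mm above the pad's centre of pressure, so the jaw is levered onto its edge, and plate friction inflates the reading. I'll back off, regrip lower and push again.

Run:
```python
from h import *
f=P['fixture']; q=quat(f[2]); z=tz(.042)+.0005; zl=.0215
def go(x,z,v=.02):
    w=world(f,(x,0,0))[0]; manip.servo_line([w[0],w[1],z],q,vel=v)
go(.001,z); effector.open_jaws(); manip.sleep(.2); print('open F',favg(3).round(2))
go(.001,zl,.05); effector.close(f_grip=35); manip.sleep(.2)
F0=fxy(favg(),f[2]); w0=world(f,(-.004,0,0))[0]; print(F0)
for d in (.008,.011,.013,.015,.017):
    go(-.004+d,zl); manip.sleep(.1)
    F=fxy(favg(),f[2])-F0; t=manip.current_tool_pos()
    print(d,'act',np.round(1e3*fxy(np.array(t)-[w0[0],w0[1],zl],f[2]),2),'F',F.round(2),'gap',round(manip.current_finger_gap(),4),round(manip.current_clock(),1))
    if -F[0]>8: break
shot('side','s5.png',(235,110,335,200),8)
```

```text
open F [ 0.15  0.01 -0.11]
[0.22335374 0.01622062 0.75784692]
0.008 act [7.88 0.05 0.04] F [-1.79  0.21  2.07] gap 0.0398 40.6
0.011 act [10.76 -0.03  0.03] F [-3.71  0.17  4.24] gap 0.0399 41.1
0.013 act [12.08 -0.03  0.03] F [-6.11  0.19  6.89] gap 0.0399 41.6
0.015 act [13.4  -0.08  0.06] F [-8.02  0.2   9.36] gap 0.0395 42.1
```

View pics/s5.png

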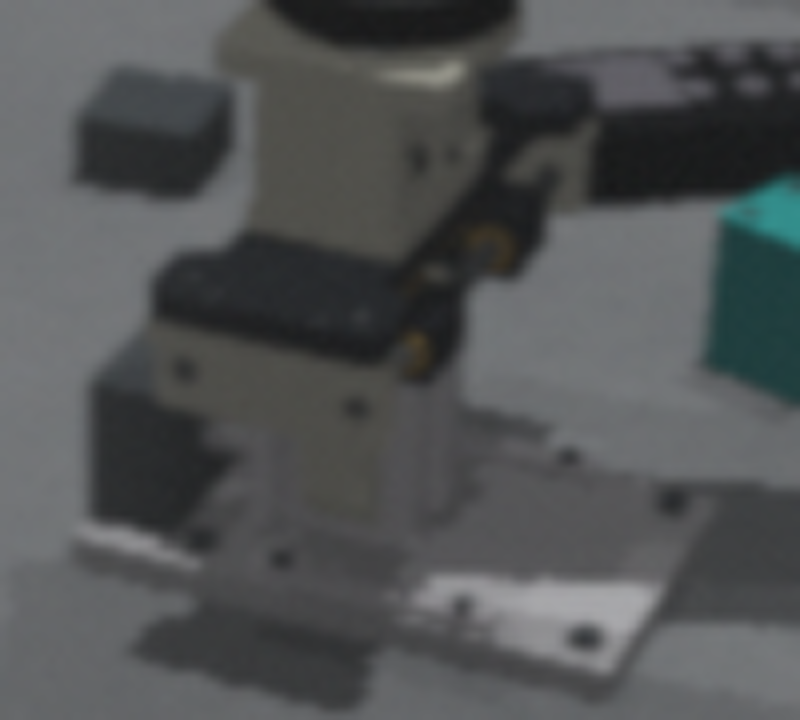

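The same Fz appears with the lower grip, so the cause is arm compliance (x load deflects the tool down), not leverage. I trim the commanded height to unload the plate, then complete the push to about 9 N and about 11 mm.

Run:
```python
from h import *
f=P['fixture']; q=quat(f[2]); zl=.0215
def go(x,z,v=.02):
    w=world(f,(x,0,0))[0]; manip.servo_line([w[0],w[1],z],q,vel=v)
F0=np.array([.0,0,.3]); w0=world(f,(-.004,0,0))[0]
def rep(tag):
    manip.sleep(.1); F=fxy(favg(10),f[2])-F0; t=manip.current_tool_pos()
    print(tag,'act',np.round(1e3*fxy(np.array(t)-[w0[0],w0[1],zl],f[2]),2),'F',F.round(2),'rot',np.round((R.from_quat(q).inv()*R.from_quat(manip.current_tcp_rot())).as_rotvec(),4),round(manip.current_clock(),1)); return F
for dz in (.0005,.001,.0015,.002,.0025,.003):
    go(.011,zl+dz); F=rep(dz)
    if F[2]<2.5: break
```

```text
0.0005 act [13.4  -0.07  0.05] F [-6.25  0.49  5.26] rot [-0.003   0.0002  0.    ] 42.6
0.001 act [14.34 -0.07  0.47] F [-3.63 -0.02 -4.23] rot [-0.0012 -0.0002  0.0002] 43.1
```

Run:
```python
from h import *
f=P['fixture']; q=quat(f[2]); zl=.0215
def go(x,z,v=.02):
    w=world(f,(x,0,0))[0]; manip.servo_line([w[0],w[1],z],q,vel=v)
F0=np.array([.0,0,.3]); w0=world(f,(-.004,0,0))[0]
def rep(tag):
    manip.sleep(.1); F=fxy(favg(10),f[2])-F0; t=manip.current_tool_pos()
    print(tag,'act',np.round(1e3*fxy(np.array(t)-[w0[0],w0[1],zl],f[2]),2),'F',F.round(2),'gap',round(manip.current_finger_gap(),4),round(manip.current_clock(),1)); return F
dz=.001
for d in (.017,.019,.021,.0225):
    go(-.004+d,zl+dz); F=rep((d,dz))
    for k in range(2):
        if F[2]>3: dz+=.0003
        elif F[2]<-2: dz-=.0002
        else: break
        go(-.004+d,zl+dz); F=rep((d,round(dz,4)))
    if -F[0]>9.3: break
```

```text
(0.017, 0.001) act [16.2  -0.02  0.65] F [-5.09  0.02 -4.02] gap 0.0399 43.7
(0.017, 0.0008) act [16.34 -0.05  0.63] F [-5.41 -0.09 -2.86] gap 0.0398 44.2
(0.017, 0.0006) act [16.49 -0.02  0.6 ] F [-5.19 -0.22 -1.76] gap 0.0398 44.7
(0.019, 0.0006000000000000001) act [18.11 -0.05  0.6 ] F [-6.46 -0.22 -0.73] gap 0.0394 45.2
(0.021, 0.0006000000000000001) act [19.67 -0.07  0.56] F [-8.3   0.02  0.32] gap 0.0396 45.7
(0.0225, 0.0006000000000000001) act [20.82 -0.05  0.49] F [-8.7  -0.05  1.22] gap 0.0398 46.2
```

The slope is now a clean 0.81 N/mm, matching the spring. The jaw may hover about 0.4 mm, so I ease it down onto the plate, hold, and look.

Run:
```python
from h import *
f=P['fixture']; q=quat(f[2]); zl=.0215
def go(x,z,v=.02):
    w=world(f,(x,0,0))[0]; manip.servo_line([w[0],w[1],z],q,vel=v)
F0=np.array([.0,0,.3]); w0=world(f,(-.004,0,0))[0]
def rep(tag):
    manip.sleep(.1); F=fxy(favg(10),f[2])-F0; t=manip.current_tool_pos()
    print(tag,'act',np.round(1e3*fxy(np.array(t)-[w0[0],w0[1],zl],f[2]),2),'F',F.round(2),'gap',round(manip.current_finger_gap(),4),round(manip.current_clock(),1)); return F
for dz in (.0003,.0000,-.0003):
    go(.0185,zl+dz); F=rep(dz)
    if F[2]>2.5: break
for _ in range(4): manip.sleep(.4); rep('hold')
shot('side','s6.png',(235,110,335,200),8); shot('top','t6.png'); shot('wrist','w6.png'); shot('side','s6f.png')
```

```text
0.0003 act [20.89 -0.03  0.29] F [-9.1   0.02  1.37] gap 0.0401 46.8
0.0 act [21.   -0.05  0.11] F [-9.16  0.07  1.8 ] gap 0.0397 47.3
-0.0003 act [20.96 -0.05  0.08] F [-10.15  -0.14   4.71] gap 0.0397 47.8
hold act [20.98 -0.04  0.09] F [-10.15   0.06   4.68] gap 0.0396 48.5
hold act [20.99 -0.05  0.09] F [-9.76  0.35  4.49] gap 0.0397 49.1
hold act [21.02 -0.07  0.1 ] F [-10.32   0.21   4.76] gap 0.0401 49.8
hold act [ 2.099e+01 -1.000e-02  8.000e-02] F [-10.15   0.12   4.68] gap 0.0398 50.5
```

View pics/s6.png

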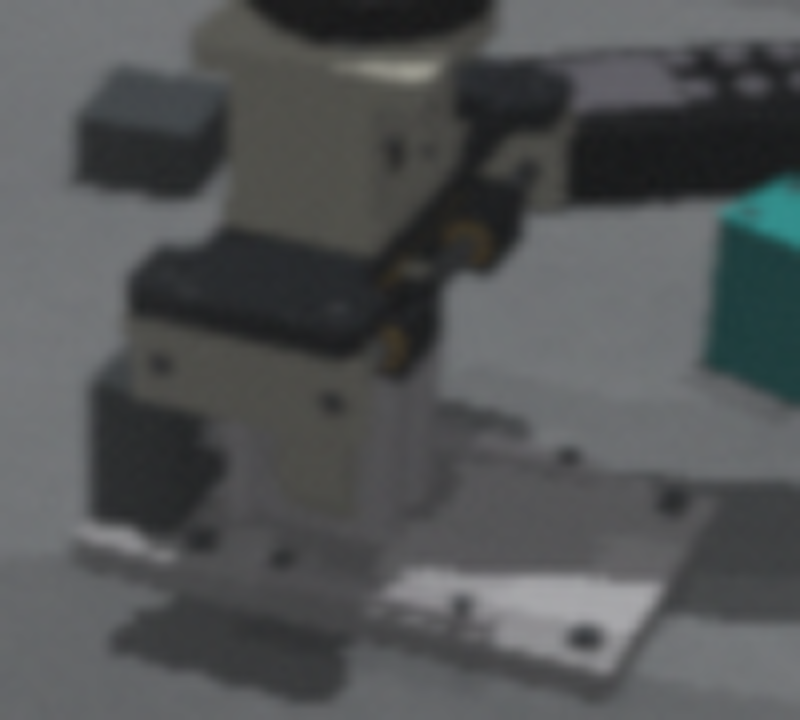

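View pics/w6.png

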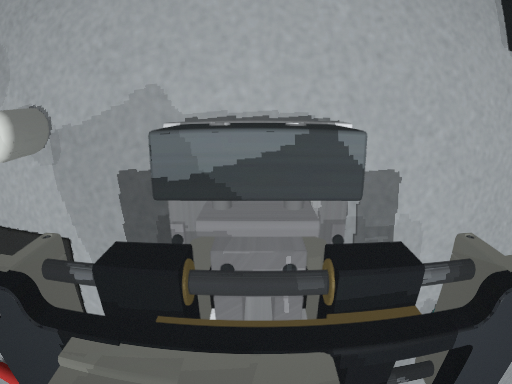

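View pics/s6f.png

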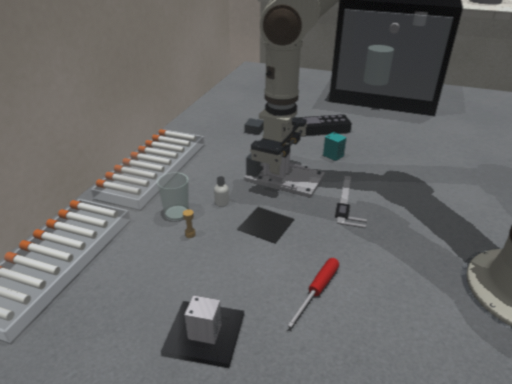

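The wrist view confirms it. The jaw's holes at (227,270) and (289,270) have midpoint 258, and the pad spans 197–317 with centre 257, so the jaw is central and square. The full side view shows the flat jaw upright in the tray at (203,318) and the bystanders in place. The push has been steady for over 2 s, so I hand in.

Run:
```python
from h import *
manip.sleep(.5); print(manip.current_clock(),favg(5).round(2)); manip.hand_in()
```

```text
51.1667 [-9.92  0.9   4.84]
the job is handed in; nothing more can be done
```

I parked the slotted jaw on the mat, stood the flat jaw in the tray pocket and put the slotted jaw on the fixture. I then pushed it into the sprung pad and handed in at about 51 s, still gripping and pushing.

**Last checks**
- **Push:** the wrist force along the pressing direction held at about 10 N for more than 2 s. About 9 N of that is on the pad and roughly 1 N is friction on the plate. The pad gives about 11 mm, worked out from the force and tool travel, because the joint itself can't be read. The force rose 0.81 N per mm, which matches the spring.
- **Slotted jaw:** it is on the plate and not tilted. In the wrist view it is central on the pad to about 1 pixel, with its slot facing away from the pad.
- **Flat jaw:** it is upright and within about 1 mm of the tray centre, judged from the side view only. Nothing is touching it.
- **Bystanders:** those visible in the last side view look where they were at the start.

**What disagreed**
- **First pushes:** up to 9 N of upward force appeared on the tool because the arm flexes under load. Regripping lower did not help; trimming the commanded height did. About 4.7 N upward remains, which presses the jaw lightly onto the plate. While I was trimming, the jaw may have been lifted by up to about 0.6 mm for a few seconds.
- **Cameras:** the top and side cameras disagreed by about 1–2 mm, which is within the stated calibration.

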